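# Clear the bottle and seal the plate

### The arm

A 7-joint arm with a two-finger parallel gripper is mounted at the origin on the work surface. World frame = base frame: x ahead of the robot, y to its left, z up, the work surface at z = 0. Lengths are in m, angles in rad, forces in N, time in s.
With the tool pointing down it reaches from about 0.4 to 0.9 m from the base axis. Payload 5.6 kg.
Tool frame: the origin (TCP) lies midway between the tips of the shut fingers; the grasp point (between the pads) lies 19 mm behind it; y points along the fingers, z is the direction in which the jaws open and shut, and the axes are right-handed (so a half turn about y gives the same grasp; the last joint's range is limited). The gripper opens to 92 mm and grips with 3 to 60 N. Pads are 20 mm wide; open, the fingers measure 128 mm over their backs; the gripper's body (75 mm by 189 mm) begins 69 mm behind the grasp point.
Start: joints at [-1.188, 0.468, -0.012, 1.603, 0.006, 1.071, -0.056], TCP at [0.269, 0.592, 0.215] pointing down, gripper open.
Joint ranges: [-2.53, 2.53], [-0.31, 2.02], [-1.57, 1.55], [0.28, 2.44], [-1.29, 4.43], [0.15, 1.84], [-2.92, 2.92]. Speed limits (rad/s): [2.57, 2.57, 3.14, 3.14, 3.14, 3.14, 3.14].

### API

Orientations are given as a 3x3 rotation matrix whose columns are the frame's x, y, z axes.
In Python, from station import env, effector, solver, viewer, workorder, search_frame, tip_of gives the robot as it stands. Calls block until the motion is done:
- env.reach(position, orientation): joint-space move of the TCP to a pose.
- env.movel(position, frame=None, rate=0.15): straight line of the TCP; frame=None keeps the orientation; rate is the mean speed in m/s.
- env.goto_joints(angles): joint-space move.
- effector.release() and effector.grasp(squeeze=None): open the fingers fully, or close them until they stop; squeeze is the grip in N (None keeps the last).
- env.pause(seconds).
- solver.inverse_kinematics(position, orientation): joint angles nearest the present ones, or None.
- env.sense(): the state.
- viewer.read_camera(name): name is "side" or "top" or "wrist"; returns (picture, depth): 480x640x3 uint8, red, green, blue; 480x640 float32, m along the optical axis (not along the pixel's ray), 0 where there is no reading.
- viewer.camera_info(name): a dict with "intrinsics" (3x3 intrinsics, pixels), "eye" and "rotation" of the camera in the world; the wrist camera has in their place "T_tool_cam" (4x4, takes a point from camera to tool coordinates, whose origin is the TCP and whose axes are the tool frame's). Camera axes: x right, y up, looking along -z (the intrinsics and any distortion apply to the point x, -y, -z); pixel columns grow to the right and rows downward; lengths in m; the calibration is good to about 2 mm. A picture is of the moment at which its call begins: read the wrist's pose just before it. camera_info takes no time and is no camera call.
A pose or a line that the arm cannot do raises env.PlanningError and nothing moves.
- workorder.finish_job(): hands the job in, once; it reports no verdict.
Trained networks look in the newest picture that a camera, given by its name, has taken for a name from the list of things; names that differ only in an ending like _2 or _b are one class to them, and where a whole thing is asked for, a point or a joint stands for the part that bears it (a point fixed in the world has none). Each returns a list of dicts, best first, with "score" (0 to 1); they miss things now and then, are a little off and sometimes report something else, mostly with a low value. They report only what shows in the picture. A call takes as long as a camera call. They do not tell look-alikes from the thing itself.
- search_frame(camera, name): "at" ([x, y, z] in m, in world coordinates, good to about 4 mm: the middle of the surface that is visible of it).
- tip_of(camera, name): "at" ([x, y, z] in m, in world coordinates, good to about 4 mm: a listed point, or the origin of a listed thing).
The state is a dict: "t": time; "joint_positions": joint angles; "joint_velocities": joint speeds; "tau": joint torques, N m; "ee_pos": TCP position; "tcp_rot": TCP orientation; "wrist_force": force on the tool from outside, world axes, zero at the start; "moment": the same for the moment, N m; "gripper_width": finger opening in m.
Only numpy, scipy, OpenCV 4.12 (cv2) and the standard library are available. Lean on these libraries where they do the work, as an engineer would, in place of code of your own. Each camera call takes 0.05 s, during which the arm holds its last target. There are 200 camera calls.

### The job

Someone left the amber bottle with the orange cap standing on the plate press, right under its handle: lift it out, keeping it upright, and stand it gently in the grey tray, leaving all the other things where they are. Then pull the press's blue handle down to its stop to seal the plate, hold it there for about a second, and ease it back up to the top under control, without letting it spring back.

Things in the scene. Friction and masses are not known exactly. Their poses are not given: they have to be found in the camera images.
- bottle: amber glass bottle, round, diameter 58 mm up to the shoulder (straight sides from the foot to about 90 mm), 145 mm tall with its orange screw cap, about 0.3 kg. Origin: centre of its underside, z up. It starts upright on the press's base plate (top 12 mm above the bench), beneath the raised handle; the lever would come down on it.
- tray: grey open bottle tray, fixed, 200 (x) x 130 (y) x 25 mm, walls and floor 4 mm. Origin: centre of its underside, x along its length. The rear (+x) half holds the blue-capped bottle; the front (-x) half is free. It stands to the left or right of the press.
- press: plate press, fixed, already loaded (mm). Origin: on the bench under the raised bar; x to the rear. Base plate 180 wide, x -70 to 270, 12 thick. White head x 75 to 190, z 105 to 145, 150 wide; column behind, hinge cheeks to z 217. U-shaped lever, arms at y = +-92, reaches forward over the bottle with the blue bar and a 55 deep metal plate behind it: reach under from the front, tool tilted.
- lever_bar (a point): centre of the blue handle bar: round, 18 mm diameter, 196 mm long along the press's y, 220 mm from the hinge axis. Raised, it is at x = 1, z = 293 mm in the press's frame; at the stop at x = 9, z = 90 mm.
- lever_hinge (a point): point on the lever's hinge axis (which runs along the press's y), midway across the press, 200 mm above the bench.
- lever (a joint): lever angle, rad: 0 = fully raised (25 degrees above level), 0.96 = down at its stop (30 degrees below level). A spring raises it: about 4 N at the bar at the top, 12 N at the stop.
- blue_bottle: bystander: white bottle with a blue cap, diameter 58 mm, 120 mm tall, in the rear half of the tray. Origin: centre of its underside.
- rack: bystander, fixed: blue tube rack 200 (x) x 90 x 58 mm with capped tubes up to 110 mm high, on the other side of the press from the tray. Origin: centre of its underside.
- tape: bystander: yellow tape measure 75 (x) x 40 x 60 mm, towards the robot. Origin: centre of its underside.
- tip_box: bystander: orange tip box 120 (x) x 85 x 60 mm, towards the robot. Origin: centre of its underside.
- beaker: bystander: glass beaker, diameter 80 mm, 100 mm tall, at the back. Origin: centre of its underside.
- jar: bystander: white jar with a blue lid, diameter 70 mm, 90 mm tall, at the back. Origin: centre of its underside.
Mind the look-alikes: they are no part of the job. There is more than one size of the tray; the job needs the larger.

How it is judged:
By the outcome, as a careful person would: the job done as asked, in the order asked, and still so for the second after the job is handed in, with the robot touching nothing.
It also fails if it takes over 67 s, if anything falls off the work surface, if the arm or the gripper's body presses on something with over 40 N, if the wrist force passes 120 N, or if a joint passes its speed limit or range.

## Working session

There is one attempt and no reset: what is moved stays moved. The work goes in short steps, each a Python script; the robot and the scene stay as the last script left them, time stands still between calls to the robot, and variables do not carry over. Pictures are saved under pics/ and viewed, about 8 in all and at most 12, crops included, and the job is handed in when it is done.

```bash
ls; mkdir -p pics; python3 - <<'E'
from station import *
import cv2,numpy as np
s=env.sense();print(s['t'],s['ee_pos'],s['tcp_rot'],s['wrist_force'],s['gripper_width'])
for c in ['side','top']:
    p,d=viewer.read_camera(c);cv2.imwrite(f'pics/{c}0.png',p[:,:,::-1]);i=viewer.camera_info(c);print(c,i)
    for n in ['bottle','tray','press','lever_bar','lever_hinge','blue_bottle','rack','tape','tip_box']:
        print(n,[(np.round(r['at'],3).tolist(),round(r['score'],2)) for r in tip_of(c,n)])
E
```

```text
pics
0.0 [0.26830501 0.59139529 0.21363772] [[ 9.10680726e-01 -6.14664930e-04  4.13110442e-01]
 [-4.13110877e-01 -1.68430521e-03  9.10679179e-01]
 [ 1.36041516e-04 -9.99998393e-01 -1.78778906e-03]] [-0.2772228  -0.21387272 -0.20493642] 0.09226388139823327
side {'intrinsics': array([[578.29181841,   0.        , 324.85184544],
       [  0.        , 578.29181841, 241.3157295 ],
       [  0.        ,   0.        ,   1.        ]]), 'eye': array([ 0.07068275, -1.1091042 ,  1.24028736]), 'rotation': array([[ 0.91904842,  0.25974844, -0.29644687],
       [-0.39413098,  0.61190979, -0.68573113],
       [ 0.00328115,  0.74705901,  0.66474963]])}
bottle [([0.59, -0.027, 0.01], 0.84)]
tray [([0.256, -0.373, -0.0], 0.71), ([0.579, -0.322, 0.0], 0.58)]
press [([0.567, -0.03, 0.0], 0.9)]
lever_bar [([0.566, -0.03, 0.298], 0.89), ([0.343, 0.191, -0.001], 0.16)]
lever_hinge [([0.768, -0.039, 0.202], 0.58)]
blue_bottle [([0.642, -0.316, 0.006], 0.94), ([0.75, -0.259, -0.0], 0.72)]
rack [([0.58, 0.315, -0.002], 0.89)]
tape [([0.347, 0.192, 0.0], 0.71)]
tip_box [([0.323, -0.213, -0.004], 0.66), ([0.568,
[... 230 characters left out ...]
894999,  1.40311868]), 'rotation': array([[ 2.32837031e-02,  9.98147563e-01, -5.62077531e-02],
       [-9.99728755e-01,  2.32168220e-02, -1.84268486e-03],
       [-5.34306005e-04,  5.62354115e-02,  9.98417394e-01]])}
bottle [([0.77, -0.039, 0.198], 0.72), ([0.582, -0.323, 0.0], 0.54), ([0.591, -0.026, 0.009], 0.41)]
tray [([0.581, -0.321, -0.0], 0.8), ([0.264, -0.37, -0.002], 0.66)]
press [([0.564, -0.028, 0.001], 0.58)]
lever_bar [([0.569, -0.035, 0.292], 0.56)]
lever_hinge [([0.768, -0.035, 0.2], 0.64), ([0.346, 0.193, 0.002], 0.51)]
blue_bottle [([0.638, -0.317, 0.004], 0.67)]
rack [([0.578, 0.314, -0.004], 0.58)]
tape [([0.348, 0.194, 0.002], 0.65)]
tip_box [([0.329, -0.212, -0.0], 0.9)]
```

View pics/side0.png

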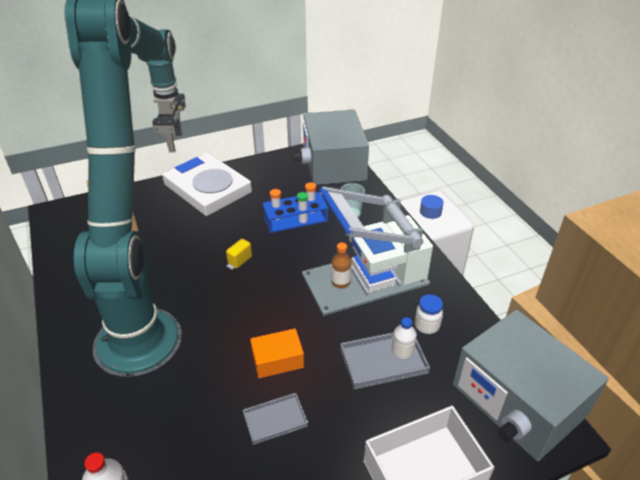

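View pics/top0.png

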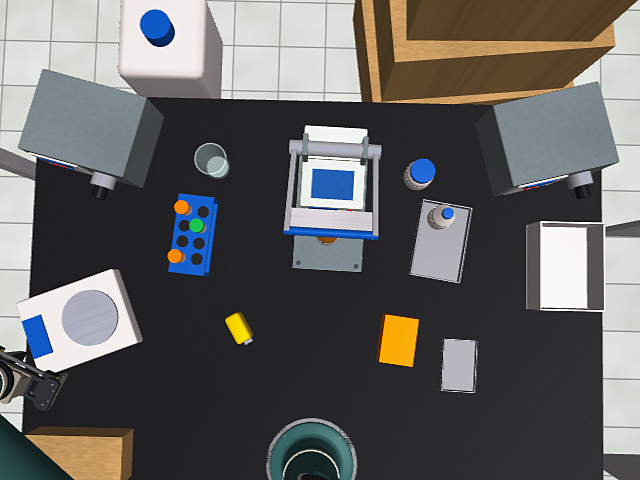

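The larger tray is on the right, at about (435,240) in the top view, and holds the blue-capped bottle. The amber bottle sits under the bar at (327,240). The decoy small tray is at (460,365). Next I'll refine the poses from depth and check reachability.

```bash
cat > h.py <<'E'
from station import *
import cv2,numpy as np
def cloud(c):
    p,d=viewer.read_camera(c);i=viewer.camera_info(c);K=i['intrinsics']
    v,u=np.mgrid[0:480,0:640]
    P=np.stack([(u-K[0,2])/K[0,0]*d,-(v-K[1,2])/K[1,1]*d,-d],-1)
    return p,d,P@np.array(i['rotation']).T+np.array(i['eye'])
def R(az,t):
    a,t=np.radians([az,t]);f=np.array([np.cos(a),np.sin(a),0]);y=f*np.sin(t)-np.array([0,0,np.cos(t)])
    z=np.array([-np.sin(a),np.cos(a),0]);return np.stack([np.cross(y,z),y,z],1)
def tcp(g,Rm): return np.array(g)+0.019*Rm[:,1]
E
python3 - <<'E'
from h import *
p,d,W=cloud('top');h=cv2.cvtColor(p,cv2.COLOR_RGB2HSV)
blue=(h[...,0]>100)&(h[...,0]<125)&(h[...,1]>120)&(W[...,2]>.27)&(W[...,2]<.33)&(abs(W[...,0]-.567)<.06)&(abs(W[...,1]+.03)<.13)
B=W[blue];print('bar',blue.sum(),B.min(0),B.max(0),B.mean(0));q=np.polyfit(B[:,1],B[:,0],1);print('yaw deg',-np.degrees(np.arctan(q[0])))
# tray: rim
g=(W[...,2]>.002)&(W[...,2]<.04)&(abs(W[...,0]-.58)<.14)&(abs(W[...,1]+.322)<.10)&(d>0)
r=cv2.minAreaRect(W[g][:,:2].astype(np.float32));print('tray',g.sum(),r)
p,d,W=cloud('side');h=cv2.cvtColor(p,cv2.COLOR_RGB2HSV)
cap=(h[...,1]>120)&((h[...,0]<20))&(abs(W[...,0]-.59)<.05)&(abs(W[...,1]+.027)<.05)&(W[...,2]>.02)&(W[...,2]<.17)
for lo,hi in ((.03,.09),(.13,.154),(.154,.17)):
    m=cap&(W[...,2]>lo)&(W[...,2]<hi);print(lo,m.sum(), W[m].min(0),W[m].max(0)) if m.any() else 0
for t in (40,50,55,60,65,70,75):
    for nm,pt,az in (('grasp',(.591,-.027,.085),-3),('pre',(.44,-.02,.09),-3),('lift',(.591,-.027,.115),-3),('out',(.40,-.02,.13),-3),('trayhi',(.53,-.33,.13),-32),('tray',(.53,-.33,.08),-32)):
        Rm=R(az,t);j=solver.inverse_kinematics(tcp(pt,Rm),Rm);print(t,nm,None if j is None else np.round(j,2))
for t in (-10,0,10,20,30):
    for pt in ((.567,-.03,.302),(.548,-.03,.209),(.575,-.03,.099)):
        j=solver.inverse_kinematics(np.array(pt),R(-2,t));print('bar',t,pt,None if j is None else np.round(j,2))
E
```

```text
bar 747 [ 0.55589365 -0.12702126  0.29034918] [0.57973727 0.06786476 0.30629733] [ 0.56691028 -0.0300969   0.29957492]
yaw deg -2.027155018422726
tray 3201 ((0.5799098610877991, -0.32190874218940735), (0.19976530969142914, 0.2797335684299469), 89.97090911865234)
0.03 16 [ 0.56072346 -0.05553418  0.03146516] [ 0.60546605 -0.04290994  0.08973303]
0.13 59 [ 0.57424848 -0.04450241  0.13039447] [ 0.60018918 -0.01172082  0.15395777]
0.154 48 [ 0.57623185 -0.04078427  0.15406893] [ 0.601377   -0.01116599  0.16158947]
40 grasp [ 0.87  0.85 -1.11  2.29  2.18  0.76 -0.31]
40 pre None
40 lift [ 0.87  0.73 -1.1   2.28  2.1   0.67 -0.29]
40 out None
40 trayhi [ 0.93  0.46 -0.52  2.23  2.29  0.32 -0.68]
40 tray [ 0.89  0.57 -0.48  2.24  2.5   0.42 -0.87]
50 grasp [ 0.13  0.56 -0.2   2.41  2.92  0.71 -1.38]
50 pre None
50 lift [ 0.24  0.49 -0.33  2.41  2.84  0.64 -1.27]
50 out None
50 trayhi [ 0.32  0.45  0.17  2.36  3.11  0.53 -1.66]
50 tray [ 0.46  0.58  0.01  2.35  3.04  0.66 -1.55]
55 grasp None
55 pre None
55 lift None
55 out None
55 trayhi [ 0.14  0.52  0.38  2.41  3.2   0.71 -1.82]
55 tray [
[... 987 characters left out ...]
[-0.21  0.49  0.26  1.89 -0.17  0.78  1.68]
bar 10 (0.567, -0.03, 0.302) [-0.51  0.15  0.56  1.87 -0.09  0.97  1.62]
bar 10 (0.548, -0.03, 0.209) [-0.44  0.22  0.49  2.02 -0.15  0.76  1.67]
bar 10 (0.575, -0.03, 0.099) [-0.23  0.42  0.27  2.03 -0.2   0.54  1.71]
bar 20 (0.567, -0.03, 0.302) [-0.65  0.04  0.66  2.01 -0.02  0.75  1.56]
bar 20 (0.548, -0.03, 0.209) [-0.55  0.13  0.58  2.16 -0.13  0.53  1.66]
bar 20 (0.575, -0.03, 0.099) [-0.2   0.37  0.21  2.16 -0.22  0.28  1.72]
bar 30 (0.567, -0.03, 0.302) [-0.83 -0.08  0.79  2.15  0.17  0.53  1.39]
bar 30 (0.548, -0.03, 0.209) [-0.47  0.07  0.47  2.28 -0.04  0.27  1.56]
bar 30 (0.575, -0.03, 0.099) [ 0.37  0.39 -0.44  2.26  1.58  0.18  0.  ]
```

```bash
python3 - <<'E'
from h import *
p,d,W=cloud('top')
g=((W[...,2]>.0015)&(W[...,2]<.035)&(abs(W[...,0]-.58)<.125)&(abs(W[...,1]+.322)<.09)&(d>0)).astype(np.uint8)
n,l,st,_=cv2.connectedComponentsWithStats(g);k=1+st[1:,4].argmax();print(st[k])
print(cv2.minAreaRect(W[l==k][:,:2].astype(np.float32)))
pt=W[270:280,425:450].reshape(-1,3);print(np.median(pt,0), W[262,437],W[241,490])
G=np.array([.590,-.027,.084]);T=np.array([.53,-.33,.08])
for t in (40,45,48):
  for az in (-30,-15,-3,10,25):
    for fl in (1,-1):
      F=np.diag([fl,1,fl]);o=[]
      Rm=R(az,t)@F
      for nm,g in (('g',G),('l',G+[0,0,.05]),('b6',G-.06*Rm[:,1]),('b12',G-.12*Rm[:,1]),('b18',G-.18*Rm[:,1]),('mid',np.array([.57,-.18,.134])),('trh',T+[0,0,.06]),('tr',T)):
        j=solver.inverse_kinematics(tcp(g,Rm),Rm)
        o.append(nm+(' --' if j is None else f' {j[0]:.1f},{j[4]:.1f},{j[6]:.1f}'))
      print(t,az,fl,' | '.join(o))
E
```

```text
[ 408  198   66   88 2810]
((0.5783812403678894, -0.3218640685081482), (0.16790467500686646, 0.21731600165367126), 83.87198638916016)
[ 0.49179032 -0.31555853  0.00309284] [ 0.52441351 -0.31572244  0.00404341] [ 0.58302933 -0.45526411 -0.00067656]
40 -30 1 g -0.4,2.0,-1.1 | l -0.8,1.7,-0.9 | b6 -0.8,1.7,-0.9 | b12 -0.8,1.4,-0.6 | b18 -0.9,1.2,-0.4 | mid 0.0,2.2,-1.0 | trh 1.1,2.2,-0.5 | tr 1.0,2.4,-0.7
40 -30 -1 g -0.3,1.9,2.1 | l -0.2,1.7,2.4 | b6 -0.3,1.7,2.3 | b12 -0.3,1.4,2.5 | b18 -0.3,1.2,2.7 | mid 0.1,2.2,2.1 | trh 0.8,2.5,2.2 | tr 0.7,2.8,2.0
40 -15 1 g 0.1,2.3,-1.0 | l 0.0,2.1,-0.8 | b6 -0.2,2.2,-1.0 | b12 -- | b18 -- | mid 1.0,2.2,-0.5 | trh 1.3,2.2,-0.2 | tr 1.3,2.4,-0.3
40 -15 -1 g 0.1,2.3,2.1 | l -0.1,2.2,2.2 | b6 -0.2,2.2,2.1 | b12 -- | b18 -- | mid 0.6,2.5,2.2 | trh 1.6,1.9,-2.7 | tr 1.6,2.1,-2.8
40 -3 1 g 1.0,2.1,-0.1 | l 0.4,2.4,-0.8 | b6 -0.5,3.4,-1.9 | b12 0.5,2.3,-0.8 | b18 -- | mid 1.1,2.4,-0.4 | trh 1.6,1.5,0.9 | tr 1.5,1.9,0.5
40 -3 -1 g 0.5,2.4,2.4 | l 0.3,2.4,2.3 | b6 0.5,2.4,2.4 | b12 -- | b18 -- | mid 1.1,2.4,2.8 | trh 1.6,1.5,-2.2 | tr 1.5,1.9,-2.6
40 10 1
[... 2498 characters left out ...]
-- | mid 1.3,2.6,-0.4 | trh 1.6,2.6,-0.1 | tr 1.6,2.5,0.1
48 -3 -1 g 0.7,2.6,2.4 | l 0.7,2.5,2.4 | b6 -- | b12 -- | b18 -- | mid 1.3,2.6,2.8 | trh 1.7,2.0,-2.5 | tr 1.7,2.1,-2.5
48 10 1 g 1.1,2.4,0.1 | l 1.1,2.3,-0.0 | b6 -- | b12 -- | b18 -- | mid 1.5,2.1,0.4 | trh 1.5,-1.2,-2.5 | tr 1.8,1.6,1.4
48 10 -1 g 0.9,2.8,2.5 | l 1.0,2.6,2.7 | b6 -- | b12 -- | b18 -- | mid 1.5,2.1,-2.7 | trh 1.5,-1.2,0.6 | tr 1.8,1.6,-1.8
48 25 1 g 1.3,2.2,0.5 | l 1.3,2.2,0.4 | b6 1.4,2.2,0.4 | b12 1.2,4.3,-1.9 | b18 -- | mid 1.6,1.3,1.5 | trh 1.0,-1.2,-2.4 | tr 1.2,-1.2,-2.3
48 25 -1 g 1.3,2.2,-2.6 | l 1.3,2.2,-2.7 | b6 1.4,2.2,-2.7 | b12 1.2,4.3,1.3 | b18 -- | mid 1.6,1.3,-1.6 | trh 1.0,-1.2,0.7 | tr 1.2,-1.2,0.8
```

```bash
python3 - <<'E'
from h import *
G=np.array([.589,-.0265,.084]);Rm=R(-30,45)
env.reach(np.array([.38,.30,.32]),R(-30,25));print(env.sense()['t'])
b=G-.17*Rm[:,1]
env.reach(tcp(b,Rm),Rm);s=env.sense();print(s['t'],s['ee_pos'],np.round(s['joint_positions'],2),s['gripper_width'])
p,d=viewer.read_camera('wrist');cv2.imwrite('pics/w1.png',p[:,:,::-1])
print([(np.round(r['at'],3),r['score']) for r in tip_of('wrist','bottle')])
p,d=viewer.read_camera('side');cv2.imwrite('pics/s1.png',p[120:360,150:480,::-1])
E
```

```text
2.375
3.6 [0.49736163 0.02807873 0.19120149] [-0.54  0.14 -0.01  2.43  1.41  0.68 -0.72] 0.09168148092259903
[(array([ 0.595, -0.026,  0.013]), 0.62)]
```

```bash
python3 -c "
import cv2,numpy as np
a=cv2.imread('pics/w1.png');b=cv2.imread('pics/s1.png');a=cv2.resize(a,(400,300));b=cv2.resize(b,(400,300));cv2.imwrite('pics/c1.png',np.hstack([a,b]))"
```

```text
(no output)
```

View pics/c1.png

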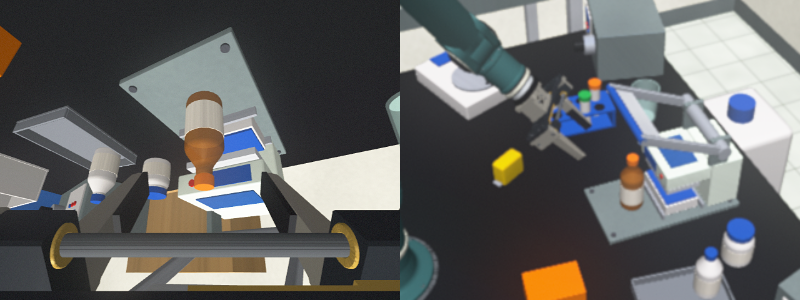

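The wrist view, left, shows the bottle upright and midway between the open fingers. In the side view the gripper is clear, in front of and below the bar. Moving on to the grasp.

```bash
python3 - <<'E'
from h import *
print(np.round(viewer.camera_info('wrist')['T_tool_cam'][:3,3],3))
G=np.array([.590,-.0265,.084]);Rm=R(-30,45)
env.movel(tcp(G-.06*Rm[:,1],Rm),rate=.12)
env.movel(tcp(G,Rm),rate=.07)
s=env.sense();print(s['t'],s['ee_pos'],tcp(G,Rm),s['wrist_force'])
effector.grasp(squeeze=20);env.pause(.2);s=env.sense();print(s['t'],s['wrist_force'],s['gripper_width'])
if .05<s['gripper_width']<.066:
    env.movel(s['ee_pos']+[0,0,.03],rate=.05);s=env.sense();print(s['t'],s['ee_pos'],s['wrist_force'],s['gripper_width'])
p,d=viewer.read_camera('side');a=cv2.resize(p[120:360,150:470,::-1],(400,300))
p,d=viewer.read_camera('wrist');cv2.imwrite('pics/c2.png',np.hstack([a,cv2.resize(p[:,:,::-1],(400,300))]))
E
```

```text
[-0.078 -0.17   0.001]
5.8333 [ 0.60151952 -0.03301974  0.07074909] [ 0.60163508 -0.03321751  0.07056497] [ 0.3075669   0.19279362 -0.09930206]
6.6417 [-0.16452283  0.14083777  1.00694517] 0.05760653169294576
7.3917 [ 0.6015337  -0.03299476  0.10043156] [ 0.34742137 -0.48617514 -3.10873648] 0.05745376936404483
```

View pics/c2.png

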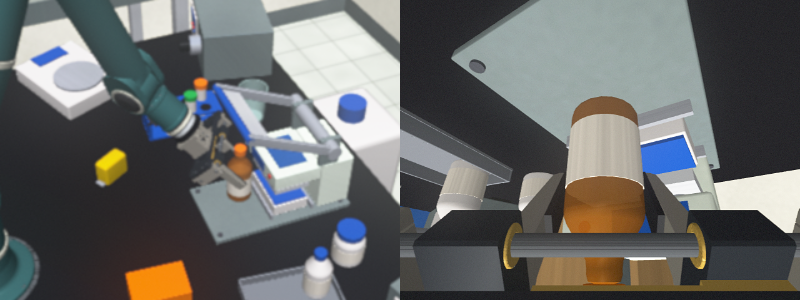

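The bottle is held upright and clear of the plate: grip width 57.5 mm, weight about 3 N. Carrying it to the tray.

```bash
python3 - <<'E'
from h import *
Rm=R(-30,45)
for g,r in (((.560,-.10,.122),.12),((.528,-.315,.122),.15),((.528,-.315,.084),.08)):
    env.movel(tcp(g,Rm),Rm,rate=r);s=env.sense();print(s['t'],s['ee_pos']-tcp(g,Rm),s['wrist_force'],np.round(s['joint_positions'],2))
f0=s['wrist_force'][2];z=.084
while z>.070:
    z-=.001;env.movel(tcp((.528,-.315,z),Rm),Rm,rate=.03);s=env.sense();
    if s['wrist_force'][2]-f0>1.5: break
print(z,s['t'],s['wrist_force'],f0)
p,d=viewer.read_camera('side');a=cv2.resize(p[220:460,230:550,::-1],(400,300))
p,d=viewer.read_camera('top');cv2.imwrite('pics/c3.png',np.hstack([a,cv2.resize(p[120:360,300:620,::-1],(400,300))]))
E
```

```text
8.3083 [ 3.66828124e-04  5.86522807e-04 -3.07564593e-05] [ 0.31755844  0.42258129 -2.22314382] [-0.2   0.4   0.1   2.39  2.2   0.51 -1.2 ]
9.9083 [ 0.00022762  0.0009706  -0.00016616] [ 0.88302859  1.0243712  -3.46771964] [ 0.48  0.43 -0.02  2.33  3.01  0.4  -1.49]
10.5333 [ 1.66202190e-04  1.17777771e-04 -2.50555790e-05] [ 0.11877008 -0.11257177 -3.02468218] [ 0.49  0.52 -0.03  2.33  3.03  0.5  -1.5 ]
0.078 12.0333 [-0.32634963 -0.0397351  -1.06714266] -3.0246821804266366
```

View pics/c3.png

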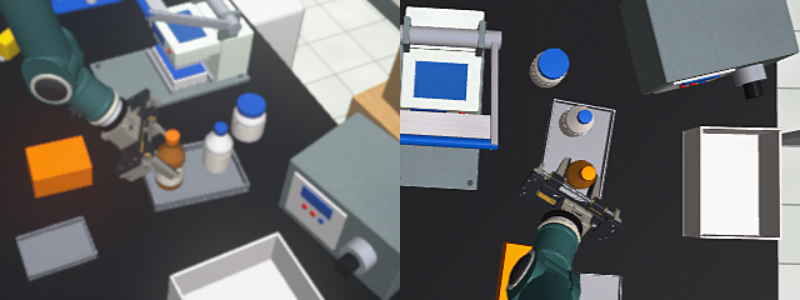

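Contact at z=0.078, with the bottle upright in the free front half of the tray. Releasing and retreating.

```bash
python3 - <<'E'
from h import *
Rm=R(-30,45);g=np.array([.528,-.315,.0775])
env.movel(tcp(g,Rm),Rm,rate=.02);env.pause(.1)
effector.release();env.pause(.2);s=env.sense();print(s['t'],s['gripper_width'],s['wrist_force'])
for L in (.12,.09,.07,.05):
    try: env.movel(tcp(g-L*Rm[:,1],Rm),Rm,rate=.12);print('back',L);break
    except env.PlanningError as e: print(L,e)
s=env.sense()
for t in (30,20,10):
    try: env.movel(tcp(np.array([.45,-.27,.33]),R(-20,t)),R(-20,t),rate=.2);print('up',t);break
    except env.PlanningError as e: print(t,e)
s=env.sense();print(s['t'],s['ee_pos'],np.round(s['joint_positions'],2))
effector.grasp(squeeze=10)
p,d=viewer.read_camera('top');a=cv2.resize(p[120:360,250:570,::-1],(400,300))
print([(np.round(r['at'],3),r['score']) for n in ('bottle','blue_bottle') for r in tip_of('top',n)])
p,d=viewer.read_camera('side');cv2.imwrite('pics/c4.png',np.hstack([a,cv2.resize(p[180:420,230:550,::-1],(400,300))]))
print([(np.round(r['at'],3),r['score']) for n in ('bottle','blue_bottle') for r in tip_of('side',n)])
print(env.sense()['t'],env.sense()['gripper_width'])
az=-2
for t,pt in ((0,(.565,-.03,.34)),(0,(.565,-.03,.302)),(10,(.548,-.03,.209)),(20,(.575,-.03,.099)),(25,(.575,-.03,.099))):
  for k in (-92,88,-2):
    # k: rotate tool about its axis so jaws lie along x or y
    j=solver.inverse_kinematics(np.array(pt),R(az,t)@cv2.Rodrigues(np.array([0,np.radians(k-az),0.]))[0]);print(t,k,None if j is None else np.round(j,2))
E
```

```text
13.3417 0.09196588371354977 [-0.73088549 -0.17148917  0.21475314]
0.12 the arm cannot follow that straight line within its joint ranges
0.09 the arm cannot follow that straight line within its joint ranges
back 0.07
30 the arm cannot follow that straight line within its joint ranges
20 the arm cannot follow that straight line within its joint ranges
10 the arm cannot follow that straight line within its joint ranges
14.075 [ 0.49715867 -0.2972229   0.11377456] [ 0.5   0.37 -0.05  2.43  3.    0.45 -1.48]
[(array([ 0.528, -0.316,  0.   ]), 0.97), (array([ 0.639, -0.317,  0.006]), 0.69)]
[(array([ 0.526, -0.319,  0.001]), 0.8), (array([ 0.641, -0.323,  0.005]), 0.82)]
15.7167 0.0007398420797534585
0 -92 [-0.88  0.34  1.13  1.71 -0.32  1.3  -2.86]
0 88 [ 0.91  0.55 -1.31  1.6   0.54  1.41 -0.49]
0 -2 [ 0.91  0.55 -1.31  1.6   0.54  1.41  1.08]
0 -92 [-0.87  0.39  1.13  1.76 -0.37  1.23 -2.82]
0 88 [ 0.9   0.6  -1.31  1.66  0.59  1.35 -0.54]
0 -2 [ 0.9   0.6  -1.31  1.66  0.59  1.35  1.04]
10 -92 [-0.77  0.27  0.9   2.04 -0.32  0.78 -2.88]
10 88 [ 0.99  0.58 -1.3   1.94  0.74  0.98 -0.66]
10 -2 [ 0.99  0.58 -1.3   1.94  0.74  0.98  0.91]
20 -92 [ 0.97  0.87 -1.33  2.1   1.38  0.89  2.01]
20 88 [ 0.25  0.39 -0.31  2.14  0.45  0.31 -0.46]
20 -2 [ 0.97  0.87 -1.33  2.1   1.38  0.89  0.44]
25 -92 [ 0.99  0.86 -1.33  2.16  1.52  0.83  1.88]
25 88 [ 0.19  0.37 -0.24  2.2   0.65  0.18 -0.67]
25 -2 [ 0.99  0.86 -1.33  2.16  1.52  0.83  0.31]
```

View pics/c4.png

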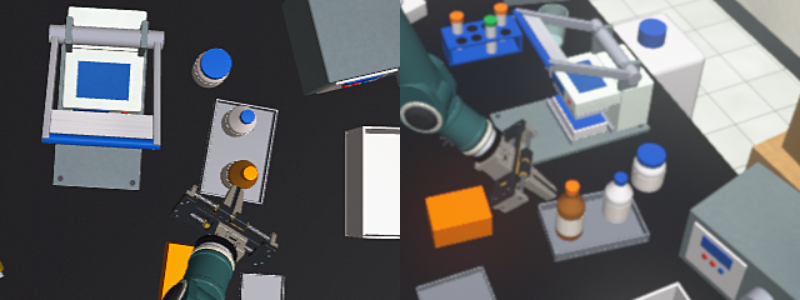

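Both networks place the bottle at (0.527,-0.317), standing upright, and the blue-capped bottle hasn't moved. Next: rise, reconfigure, and go above the bar.

```bash
python3 - <<'E'
from h import *
s=env.sense();p0=s['ee_pos']
for dz in (.14,.1,.06):
    try: env.movel(p0+[0,0,dz],rate=.15);print('up',dz);break
    except env.PlanningError as e: print(dz,e)
for j in ([.4,.0,0,2.2,3.0,.6,-1.48],[0,0,.1,1.8,-.1,1.2,-1.5]):
    env.goto_joints(np.array(j));s=env.sense();print(s['t'],np.round(s['ee_pos'],3),np.round(s['tcp_rot'][:,1],2))
Rm=R(-2,0)@np.diag([-1.,1,-1])
env.reach(np.array([.567,-.030,.345]),Rm);s=env.sense();print(s['t'],s['ee_pos'],np.round(s['joint_positions'],2),s['wrist_force'])
p,d=viewer.read_camera('side');cv2.imwrite('pics/c5.png',cv2.resize(p[120:360,200:520,::-1],(640,480)))
c,sn=np.cos(np.radians(-2)),np.sin(np.radians(-2));H=np.array([.7665,-.037,.2])
for a in np.radians([25,10,0,-15,-30]):
  for t in (0,10,20,25):
    # bar centre on the arc
    b=H+.22*np.array([-np.cos(a)*c,-np.cos(a)*sn,np.sin(a)]);Q=R(-2,t)@np.diag([-1.,1,-1])
    j=solver.inverse_kinematics(b-.009*Q[:,1],Q);print(round(np.degrees(a)),t,np.round(b,3),None if j is None else np.round(j,2))
E
```

```text
0.14 the arm cannot follow that straight line within its joint ranges
0.1 the arm cannot follow that straight line within its joint ranges
up 0.06
17.6667 [ 0.631 -0.331  0.536] [ 0.89 -0.46 -0.04]
20.2833 [ 0.507 -0.054  0.394] [ 0.15  0.08 -0.99]
20.7083 [ 0.56719505 -0.02947279  0.34305016] [-0.06  0.22  0.06  1.65 -0.01  1.27 -1.6 ] [-0.62171179 -0.15106706  0.28812444]
25 0 [ 0.567 -0.03   0.293] [-0.05  0.25  0.06  1.71 -0.02  1.18 -1.6 ]
25 10 [ 0.567 -0.03   0.293] [-0.05  0.15  0.05  1.85  0.    0.97 -1.61]
25 20 [ 0.567 -0.03   0.293] [-0.06  0.06  0.04  1.99  0.02  0.75 -1.63]
25 25 [ 0.567 -0.03   0.293] [-0.06  0.02  0.04  2.06  0.04  0.64 -1.65]
10 0 [ 0.55  -0.029  0.238] [-0.05  0.27  0.05  1.82 -0.02  1.06 -1.6 ]
10 10 [ 0.55  -0.029  0.238] [-0.05  0.17  0.05  1.95  0.    0.85 -1.61]
10 20 [ 0.55  -0.029  0.238] [-0.06  0.08  0.04  2.09  0.03  0.62 -1.64]
10 25 [ 0.55  -0.029  0.238] [-0.05  0.05  0.03  2.16  0.05  0.5  -1.66]
0 0 [ 0.547 -0.029  0.2  ] [-0.05  0.3   0.05  1.87 -0.02  0.98 -1.6 ]
0 10 [ 0.547 -0.029  0.2  ] [-0.05  0.21  0.04  2.   -0.    0.76 -1.61]
0 20 [ 0.547 -0.029  0.2  ] [-0.05  0.13  0.04  2.14  0.03  0.52 -1.64]
0 25 [ 0.547 -0.029  0.2  ] [-0.05  0.1   0.03  2.21  0.05  0.4  -1.67]
-15 0 [ 0.554 -0.03   0.143] [-0.05  0.38  0.05  1.9  -0.02  0.86 -1.59]
-15 10 [ 0.554 -0.03   0.143] [-0.05  0.3   0.04  2.04 -0.01  0.63 -1.61]
-15 20 [ 0.554 -0.03   0.143] [-0.05  0.23  0.04  2.17  0.02  0.38 -1.64]
-15 25 [ 0.554 -0.03   0.143] [-0.07  0.21  0.05  2.24  0.05  0.25 -1.67]
-30 0 [ 0.576 -0.03   0.09 ] [-0.04  0.49  0.05  1.88 -0.03  0.78 -1.58]
-30 10 [ 0.576 -0.03   0.09 ] [-0.04  0.41  0.04  2.02 -0.02  0.53 -1.6 ]
-30 20 [ 0.576 -0.03   0.09 ] [-0.05  0.36  0.04  2.16  0.01  0.27 -1.63]
-30 25 [ 0.576 -0.03   0.09 ] [ 0.38  0.4  -0.47  2.2   0.95  0.24 -2.51]
```

View pics/c5.png

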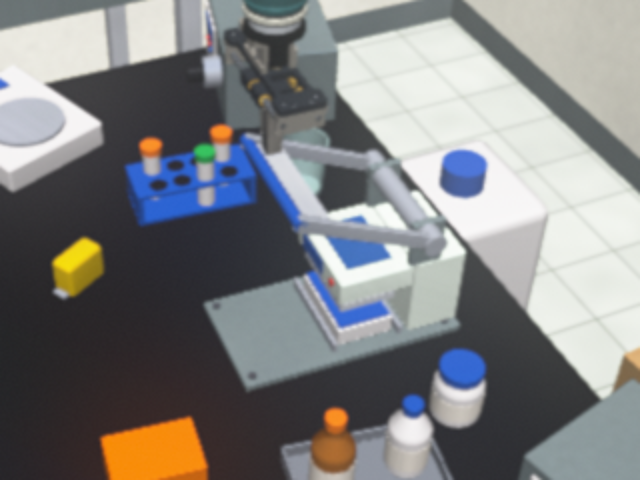

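```bash
cat >> h.py <<'E'
H=np.array([.7665,-.037,.2]);C,S=np.cos(np.radians(-2)),np.sin(np.radians(-2))
def bar(a,gap=0.):
    t=(25-a)*18/55;a=np.radians(a);Q=R(-2,t)@np.diag([-1.,1,-1])
    return H+.22*np.array([-np.cos(a)*C,-np.cos(a)*S,np.sin(a)])+[.002,0,0]-(.009+gap)*Q[:,1],Q
def step(a,rate,gap=0.):
    p,Q=bar(a,gap);env.movel(p,Q,rate=rate);s=env.sense()
    print(f"{a:6.1f} t={s['t']:.2f}",np.round(s['wrist_force'],1),np.round((s['ee_pos']-p)*1e3,1));return s
E
python3 - <<'E'
from h import *
step(25,.06,.01);step(25,.03,.0)
for a in (20,15,10,5,0,-5,-10,-15,-20,-25): 
    s=step(a,.06)
for a in np.arange(-26.5,-33,-.75):
    s=step(a,.02)
    if s['wrist_force'][2]>24: break
env.pause(.1);print(env.sense()['wrist_force'])
p,d=viewer.read_camera('side');cv2.imwrite('pics/c6.png',cv2.resize(p[120:360,200:520,::-1],(640,480)))
print([(np.round(r['at'],3),r['score']) for r in tip_of('side','lever_bar')])
E
```

```text
25.0 t=21.46 [ 0.1 -0.6 -0.6] [0.1 0.  0. ]
  25.0 t=21.94 [-1.2  0.   2.8] [0.1 0.  0.4]
  20.0 t=22.42 [-3.4  0.6  5.2] [-0.3  0.   0.5]
  15.0 t=22.89 [-3.3  0.2  4.6] [ 0.2 -0.   0.5]
  10.0 t=23.37 [-3.   0.3  4.6] [0.3 0.  0.6]
   5.0 t=23.84 [-2.7  0.8  5.2] [0.2 0.  0.6]
   0.0 t=24.31 [-3.6  0.7  5.1] [0.2 0.  0.6]
  -5.0 t=24.77 [-4.4  1.   6. ] [-0.  -0.   0.5]
 -10.0 t=25.24 [-4.5  0.5  7. ] [-0.2 -0.   0.4]
 -15.0 t=25.71 [-6.   0.   7.1] [-0.4 -0.   0.2]
 -20.0 t=26.18 [-6.3  0.4  7.4] [-0.7 -0.1 -0. ]
 -25.0 t=26.64 [-8.   1.1  7.3] [-1.1 -0.  -0.3]
 -26.5 t=27.07 [-7.6  0.   7.7] [-1.3 -0.  -0.3]
 -27.2 t=27.37 [-8.   0.2  7.8] [-1.3 -0.  -0.3]
 -28.0 t=27.66 [-7.7  0.2  7.4] [-1.4 -0.1 -0.4]
 -28.8 t=27.95 [-7.1  0.   7.9] [-1.4 -0.  -0.4]
 -29.5 t=28.24 [-8.7  0.2  8.3] [-1.5 -0.  -0.4]
 -30.2 t=28.53 [-13.    1.3  16.7] [-1.9 -0.   0.2]
 -31.0 t=28.82 [-26.    1.4  38.7] [-2.8  0.   1.7]
[-25.4188374    1.53868035  38.51591633]
[(array([ 0.577, -0.032,  0.092]), 0.73)]
```

View pics/c6.png

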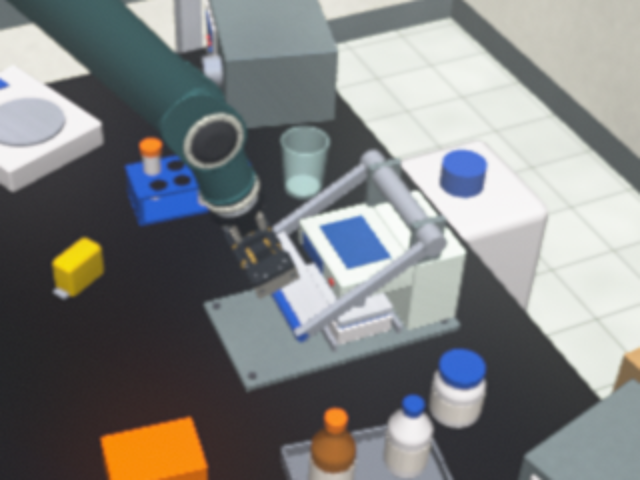

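The lever is at its stop: the force jumps at −30° and the network puts the bar at z=0.092. I'll relax the force slightly, hold for about 1 s, then ease it up.

```bash
python3 - <<'E'
from h import *
step(-30.4,.02);env.pause(1.1);print(env.sense()['wrist_force'])
for a in (-28,-25,-20,-15,-10,-5,0,5,10,15,20): step(a,.05)
for a in (22,23.5,24.5,25.2): step(a,.025)
step(25.2,.015,.004);step(25.2,.02,.012)
step(25.2,.12,.08)
for c in ('side','top'):
    p,d=viewer.read_camera(c)
    print(c,[(n,np.round(r['at'],3).tolist(),r['score']) for n in ('lever_bar','bottle','blue_bottle','tape','tip_box') for r in tip_of(c,n)[:2]])
    if c=='side': cv2.imwrite('pics/c7.png',p[:,:,::-1])
E
```

```text
-30.4 t=29.29 [-14.5  -0.1  20.2] [-2.1  0.   0.6]
[-16.90244834   0.79147366  20.46676806]
 -28.0 t=30.73 [-8.3 -0.3  7. ] [-1.5 -0.  -0.1]
 -25.0 t=31.11 [-8.1  0.8  8.6] [-1.3 -0.   0.1]
 -20.0 t=31.64 [-7.3  0.3  7.3] [-0.8 -0.   0.3]
 -15.0 t=32.17 [-5.3  0.8  7.5] [-0.3 -0.   0.7]
 -10.0 t=32.71 [-5.1 -0.2  7.3] [ 0.1 -0.   0.9]
  -5.0 t=33.24 [-3.5  0.6  7.3] [ 0.7 -0.   1.3]
   0.0 t=33.77 [-1.6  0.1  5. ] [ 1.3 -0.1  1.6]
   5.0 t=34.31 [-0.8 -0.2  5.6] [ 1.9 -0.1  1.9]
  10.0 t=34.84 [ 3.1 -0.7  4.3] [ 1.4 -0.1  1.2]
  15.0 t=35.38 [1.  0.2 4.9] [-0.1 -0.   0.1]
  20.0 t=35.91 [-0.  -1.1  3.8] [-0.2  0.  -0. ]
  22.0 t=36.37 [0.4 0.  3.3] [0.  0.  0.1]
  23.5 t=36.75 [0.  0.2 3.8] [ 0.1 -0.   0.2]
  24.5 t=37.06 [-0.6  0.4  3.6] [-0.   0.   0.1]
  25.2 t=37.32 [-0.1 -0.8  1. ] [ 0.   0.1 -0.3]
  25.2 t=37.73 [-0.1 -0.1  0.7] [-0.1  0.  -0. ]
  25.2 t=38.28 [ 0.   0.3 -0.8] [0.  0.  0.1]
  25.2 t=39.00 [-0.7  0.2 -0.3] [-0.4  0.  -0.8]
side [('lever_bar', [0.569, -0.031, 0.292], 0.94), ('lever_bar', [0.765, -0.04, 0.203], 0.37), ('bottle', [0.526, -0.315, 0.002], 0.57), ('blue_bottle', [0.64, -0.318, 0.008], 0.72), ('tape', [0.348, 0.192, -0.003], 0.95), ('tape', [0.578, -0.322, 0.004], 0.73), ('tip_box', [0.322, -0.211, -0.002], 0.62)]
top [('bottle', [0.529, -0.316, -0.0], 0.63), ('blue_bottle', [0.638, -0.316, 0.005], 0.97), ('tape', [0.346, 0.195, 0.003], 0.82), ('tip_box', [0.333, -0.21, -0.0], 0.77)]
```

View pics/c7.png

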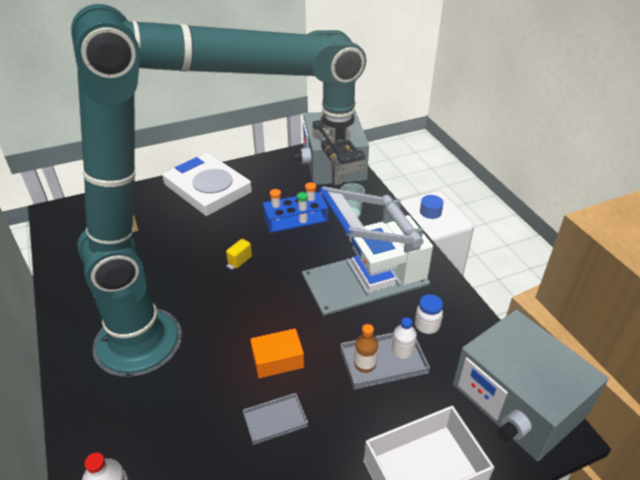

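Everything is in place: the lever is fully up, the amber bottle stands in the large tray at (366,350), the bystanders haven't moved and the robot is clear.

```bash
python3 -c "
from station import *
print(workorder.finish_job())"
```

```text
the job is handed in; nothing more can be done
None
```

The job is done and handed in at about 39 s of robot time, against the 67 s limit. No verdict is reported back.

- **Bottle:** I gripped it from the front with the tool tilted 45°, lifted it clear of the press and lowered it until it touched the tray floor. It stands upright in the free front half of the larger tray, at about (0.527, -0.316).
- **Lever:** I pushed the blue handle down with the closed fingertips, and the force jumped at the -30° stop, with the bar read at z = 0.092. I held it there for over 1 s, then let it up slowly. The fingertips stayed in contact until the top, and the force fell from about 11 N to 4 N with no spring-back.

**Last checks:** the bar reads (0.569, -0.031, 0.292), which is fully raised. The blue-capped bottle, tape measure and tip box are where they started, within measurement error. I checked the rack, beaker and jar only by eye in the last picture; they look unmoved. The robot is clear of everything.

**Worth noting:**
- **Force at the stop:** it briefly reached about 46 N at the fingertips before I eased it to about 26 N for the hold. The 120 N wrist limit was never close. The 40 N limit is for the arm and gripper body, and only the fingertips were touching the bar.
- **Contact on the way up:** around level, the fingertip contact dragged slightly on the bar, shifting the tool by about 2 mm.
- **Missed detection:** the top camera's network did not find the bar in the last picture; the side camera did, with a score of 0.94.

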